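# Lock the towing eye with the looped hitch pin

## Robot

A 7-joint arm with a two-finger parallel gripper is mounted at the origin on the work surface. World frame = base frame: x ahead of the robot, y to its left, z up, the work surface at z = 0. Lengths are in mm, angles in rad, forces in N, time in s.
With the tool pointing down it reaches from about 400 to 900 mm from the base axis. Payload 5.5 kg.
Tool frame: the origin (TCP) lies midway between the tips of the shut fingers; the grasp point (between the pads) lies 19 mm behind it; z points along the fingers, y is the direction in which the jaws open and shut (so a half turn about z gives the same grasp; the last joint's range is limited). The gripper opens to 85 mm and grips with 20 to 120 N. Pads are 22 mm wide; open, the fingers measure 114 mm over their backs; the gripper's body (76 mm by 85 mm) begins 54 mm behind the grasp point. The pads swing forward as they close: fully open they stand 13 mm farther back than shut.
Start: joints at [-0.988, 0.501, -0.427, 1.55, 0.221, 1.138, -0.21], TCP at [204.306, 617.057, 201.91] pointing down, gripper open.
Joint ranges: [-2.88, 2.88], [-0.31, 2.03], [-1.54, 1.56], [0.2, 2.42], [-1.41, 4.55], [0.19, 2.02], [-2.57, 2.57]. Speed limits (rad/s): [2.57, 2.57, 3.14, 3.14, 3.14, 3.14, 3.14].

## Interface

Orientations are given as a 3x3 rotation matrix whose columns are the frame's x, y, z axes.
In Python, from workcell import manip gives the robot as it stands.
- The arm moves only by the tool servo_tool, never from a script. Its argument "plan" is a list that holds one entry, the list of rows, each a list of 6 numbers: the shift along the tool's x, y, z in m, then the turn, a rotation vector about the tool's x, y, z in rad. A call has exactly 8 rows; each row is the pose to reach, as a shift and turn from the pose commanded when the call began, along the tool's axes at that moment; what a row does not reach only later rows make up. A row lasts 1/8 s, in which the tool goes at most 62.5 mm and 10.7 degrees, less where a joint would pass 70% of its speed; a pose out of reach is approached as far as the arm can. A call with a gripper value outside its range is refused whole. "fingers" is the closure, from 0 (fully open) to 1 (shut), set as the call begins (left out, the last holds). The fingers move at their own pace and stop on an object; "squeeze" is the grip in N (left out, the last holds). Time passes only in rows, so rows that repeat a pose let the fingers close, or fill a call up. It gives the time, the measured TCP pose, the force and the opening at its end, in the units of the state.
- manip.get_obs(): the state, without advancing time (a new reading comes with each control period).
- manip.capture(name): name is "scene" or "side" or "wrist"; returns a dict with "frame" (400x640x3 uint8, red, green, blue), "fx", "fy", "cx", "cy" (pixels), "R" (3x3) and "t" (3): a world point X has camera coordinates R X + t. Camera axes: x right, y down, z forward; pixel columns grow to the right and rows downward; lengths in mm; the calibration is good to about 2 mm. A picture is of the moment at which its call begins. There is no depth.
- manip.close_job(): hands the job in, once; it reports no verdict.
The state is a dict: "time_s": time; "q": joint angles; "qd": joint speeds; "joint_efforts": joint torques, N m; "tool_pos": TCP position; "tcp_rot": TCP orientation; "contact_force": force on the tool from outside, world axes, zero at the start; "moment": the same for the moment, N m; "finger_gap": finger opening in mm.
Only numpy, scipy, OpenCV 4.12 (cv2) and the standard library are available. Lean on these libraries where they do the work, as an engineer would, in place of code of your own. Each camera call takes 0.05 s, during which the arm holds its last target. There are 200 camera calls.

## Task

Lock the towing eye on the square hitch bar held in the vice: from the wooden rack take the hitch pin that has the big swinging wire loop and push it fully down into the bar's cross hole, with its loop still open and leaning away from the bar's free end. Then swing the loop over so that it snaps down around the free end of the bar, and leave the pin there, fully seated.

Things in the scene. Friction and masses are not known exactly. Their poses are not given: they have to be found in the camera images.
- pin: Steel pin upright in a wood rack 75 high; others in it, 75 off, are up to 40 proud. Origin: shank axis at the head's underside; z up. Shank 12 dia, 54 long, tip tapered to 4. Head x -32 to 26, 30 wide, 14 high; on it a grip block 22 (x) x 20 (y), z 14 to 51. Loop hinge: along y at x -24, z 10. Open loop leans to -x, clear of a grip across y. Spring at y 17 to 24, below z 14. 0.35 to 0.55 kg.
- loop (a joint): Loop angle on the pin, rad: 0 = open at its stop, leaning 30 deg past upright to the pin's -x; 2.62 = closed at its stop, to the pin's +x, 30 deg below level. Sprung over-centre at about 1.0 (30 deg past upright to +x): below that it springs back open, beyond it snaps shut by itself. About 1 N at the crown pushes it over.
- crown (a point): Middle of the crown, the cross bar at the loop's far end, 80 mm from the hinge. The loop is 6 mm steel wire, 62 mm wide inside. Open, with the pin upright, the crown is at x -64, z 79 mm from the pin's origin; swinging over, it passes clear above the grip block.
- hitch: Level square steel bar, 36 x 36 mm, top at z 110, in a blue vice. Origin: on the bench below the cross hole's axis; x along the bar to its free end, 35 from the axis; z up. The hole is vertical, through, 21 dia with a 3 mm chamfer. Behind it: round towing eye, 72 dia, x -56 to -44, top z 128; vice jaws x -140 to -90, 82 wide, top z 121, screw handle to y 70.
Things that resemble listed ones, but are neither listed nor needed, are in the scene too. Leave any red look-alike of the pin alone.

How it is judged (in metres and radians):
On the way:
1. the pin stands fully down in the cross hole, its loop still open and leaning away from the bar's free end (horizontal distance between pin and hitch below 0.012 m and z of pin in the frame of hitch between 0.1 and 0.118 m and value of joint loop below 1 rad and x of crown in the frame of hitch below -0.01 m), for 0.2 s.
At the end, for the whole second after the job is handed in: The pin is at rest, upright within 11 degrees, in the cross hole (within 12 mm of its axis), its head within 8 mm of the bar's top; its x axis is within 15 degrees of the bar's; the loop is shut (joint above 2.3 rad) with its crown beyond the bar's free end and below the bar's top face (horizontal distance between pin and hitch below 0.012 m and z of pin in the frame of hitch between 0.1 and 0.118 m and angle between pin's own z axis and vertical below 0.2 rad and angle between the x axis of pin and the x axis of hitch, either way round below 0.26 rad and value of joint loop above 2.3 rad and x of crown in the frame of hitch above 0.035 m and z of crown in the frame of hitch below 0.105 m and linear speed of pin below 0.02 m/s); the robot touches nothing.
It also fails if it takes over 54 s, if anything falls off the work surface, if the arm or the gripper's body presses on something with over 40 N, if the wrist force passes 120 N, or if a joint passes its speed limit or range.

## Working session

There is one attempt and no reset: what is moved stays moved. The work goes in short steps, Python scripts to look and compute and a tool call to move; the robot and the scene stay as the last step left them, time stands still between calls to the robot, and variables do not carry over. Pictures are saved under pics/ and viewed, about 8 in all and at most 12, crops included, and the job is handed in when it is done.

Besides the shell and the picture viewer there is one more tool, called after "Request:" as a command line: name --argument value ..., lists and objects as JSON in quotes. servo_tool: Moves the arm, as the interface text tells. Its arguments: {"type":"object","properties":{"plan":{"type":"array","items":{"type":"array","items":{"type":"array","items":{"type":"number"}}}},"fingers":{"type":"number"},"squeeze":{"type":"number"}},"required":["plan"]}

```bash
mkdir -p pics
cat > h.py <<'E'
import numpy as np, cv2
from workcell import manip
def cap(n,save=None):
    c=manip.capture(n); 
    if save: cv2.imwrite('pics/'+save+'.png',cv2.cvtColor(c['frame'],cv2.COLOR_RGB2BGR))
    return c
def ray(c,u,v):
    R=np.array(c['R']);t=np.array(c['t']).ravel()
    d=R.T@np.array([(u-c['cx'])/c['fx'],(v-c['cy'])/c['fy'],1.]); return -R.T@t,d/np.linalg.norm(d)
def onz(c,u,v,z):
    o,d=ray(c,u,v); return o+d*(z-o[2])/d[2]
def proj(c,X):
    p=np.array(c['R'])@np.array(X,float)+np.array(c['t']).ravel(); return c['cx']+c['fx']*p[0]/p[2],c['cy']+c['fy']*p[1]/p[2]
def tri(c1,p1,c2,p2):
    o1,d1=ray(c1,*p1);o2,d2=ray(c2,*p2)
    s=np.linalg.lstsq(np.stack([d1,-d2],1),o2-o1,rcond=None)[0]
    a=o1+d1*s[0];b=o2+d2*s[1]; return (a+b)/2,np.linalg.norm(a-b)
E
python3 - <<'E'
from h import *
import pickle
cs={n:cap(n) for n in ('scene','side','wrist')}
pickle.dump(cs,open('c0.pkl','wb'))
im=[cv2.cvtColor(cs[n]['frame'],cv2.COLOR_RGB2BGR) for n in cs]
cv2.imwrite('pics/a_scene.png',im[0]);cv2.imwrite('pics/a_side.png',im[1]);cv2.imwrite('pics/a_wrist.png',im[2])
for n in cs: print(n,ray(cs[n],320,200),cs[n]['fx'])
o=manip.get_obs(); print(o)
E
```

```text
scene (array([1081.61858311,   -8.64187125,  802.51971789]), array([-0.66203126,  0.15322068, -0.73364708])) 371.7700487767132
side (array([ 196.07019528, -708.36243238,  901.97802833]), array([ 0.21869676,  0.6989609 , -0.68090043])) 397.49931948638766
wrist (array([139.16773311, 640.06222102, 372.85940937]), array([ 0.26328559, -0.08936616, -0.96056982])) 307.70666182965306
{'time_s': 0.15, 'q': array([-0.98777473,  0.50165206, -0.42686328,  1.55116841,  0.22080879,
        1.13828295, -0.21030559]), 'qd': array([-0.00094978, -0.00208669, -0.00034001, -0.00409171, -0.00108456,
       -0.00273129, -0.00115347]), 'joint_efforts': array([-6.15601457e-03, -5.70033038e+01, -5.82564354e+00, -2.81282866e+01,
        1.04691612e-02,  7.73606182e-03, -1.09524925e-05]), 'tool_pos': array([204.194494  , 616.51375445, 201.10566772]), 'tcp_rot': array([[-9.49310397e-01,  3.14339767e-01, -5.30391579e-04],
       [ 3.14340205e-01,  9.49309427e-01, -1.35881475e-03],
       [ 7.63762137e-05, -1.45666037e-03, -9.99998936e-01]]), 'contact_force': array([ 0.1687239 ,  0.53893354, -0.89870667]), 'moment': array([ 0.02701233,  0.02148008, -0.00065497]), 'finger_gap': 85.4902326421132}
```

View pics/a_scene.png

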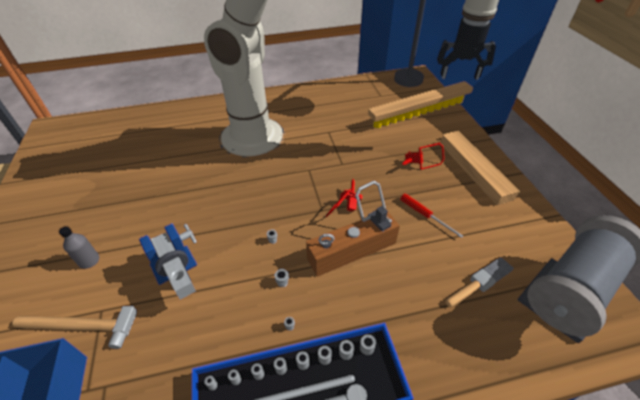

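View pics/a_side.png

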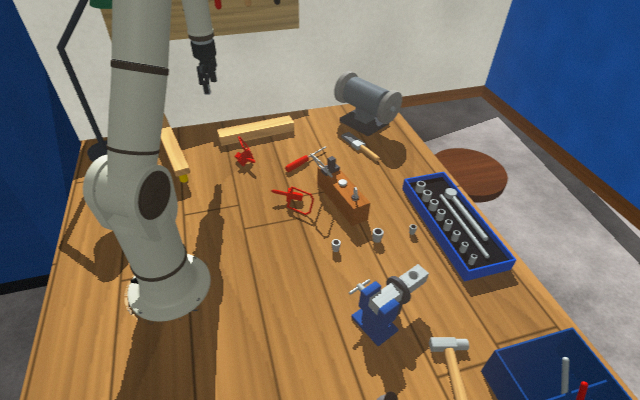

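The pictures show the rack (scene 355,240; side 345,195) holding three pins, and the vice with the bar (scene 175,265; side 400,285). Two red look-alikes lie on the bench (scene 350,197 and 415,157). The candidates in the rack are at scene 380,215 (big wire loop), 353,232 (plain head) and 327,240 (ring). The first fits; I'll confirm it in a crop.

Run:
```python
import cv2,numpy as np
s=cv2.imread('pics/a_scene.png');d=cv2.imread('pics/a_side.png')
f=lambda im,x,y:cv2.resize(im[y:y+75,x:x+100],(400,300),interpolation=cv2.INTER_CUBIC)
o=np.vstack([np.hstack([f(s,305,178),f(d,290,145)]),np.hstack([f(s,130,223),f(d,345,255)])])
cv2.imwrite('pics/b.png',o)
```

```text
(no output)
```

View pics/b.png

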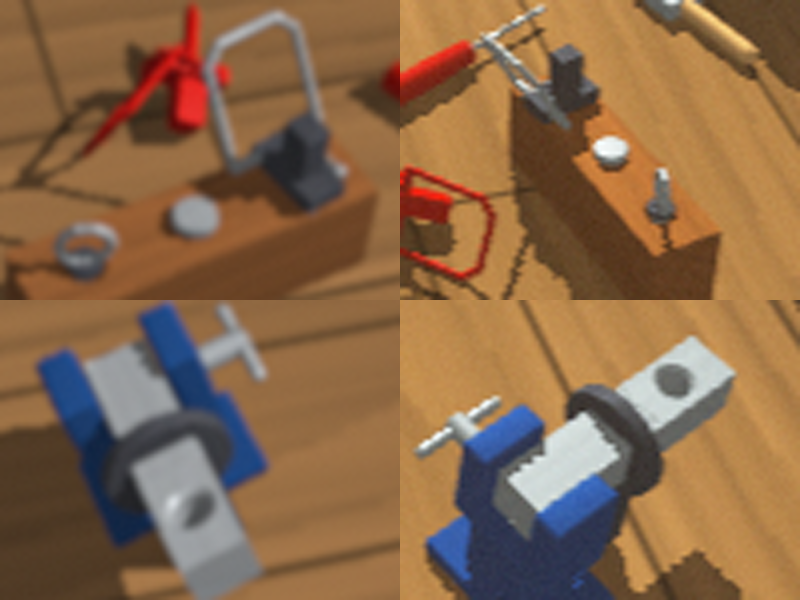

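Run:
```python
from h import *; import pickle
np.set_printoptions(precision=1,suppress=True)
cs=pickle.load(open('c0.pkl','rb'));S=cs['scene'];D=cs['side']
P=lambda x,y:(305+x/4,178+y/4)
Q=lambda x,y:(290+(x-400)/4,145+y/4)
U=lambda x,y:(130+x/4,223+(y-300)/4)
V=lambda x,y:(345+(x-400)/4,255+(y-300)/4)
print('block top',tri(S,P(310,124),D,Q(567,52)))
print('crown',tri(S,P(245,28),D,Q(508,22)))
print('loop feet L',tri(S,P(232,165),D,Q(565,125)))
print('hole',onz(S,*U(193,508),110),onz(D,*V(674,380),110))
for a,b in (((132,460),(195,573)),((195,440),(252,545))):
  A=onz(S,*U(*a),110);B=onz(S,*U(*b),110);print('S edge',A,B,np.degrees(np.arctan2(*(B-A)[1::-1])))
for a,b in (((625,385),(692,338)),((665,448),(735,375))):
  A=onz(D,*V(*a),110);B=onz(D,*V(*b),110);print('D edge',A,B,np.degrees(np.arctan2(*(B-A)[1::-1])))
print('rack top', [onz(S,*P(*p),75)for p in((5,258),(90,295),(190,298),(375,190))],[onz(D,*Q(*p),75)for p in((720,235),(655,253),(513,90))])
W=cs['wrist'];o=manip.get_obs();R=o['tcp_rot'];print(R.T@(ray(W,320,200)[0]-o['tool_pos']),R.T@ray(W,320,200)[1])
print('other pins',onz(S,*P(195,215),90),onz(D,*Q(610,150),90))
```

```text
block top (array([537.9, 270.8, 126.2]), np.float64(2.4752840179827817))
crown (array([486. , 247.6, 173.5]), np.float64(14.223610772996109))
loop feet L (array([525. , 229.4,  85.2]), np.float64(1.5684265773215122))
hole [ 596.7 -212.3  110. ] [ 594.9 -213.8  110. ]
S edge [ 557.1 -246.1  110. ] [ 637.1 -210.5  110. ] 23.94362686818185
S edge [ 551.8 -212.1  110. ] [ 627.3 -181.3  110. ] 22.190792243170783
D edge [ 564.4 -209.2  110. ] [ 620.1 -187.4  110. ] 21.317274131092738
D edge [ 567.9 -257.1  110. ] [ 632.7 -220.4  110. ] 29.528158096285406
rack top [array([552.9,  78.3,  75. ]), array([591.2, 121.3,  75. ]), array([607.3, 177.9,  75. ]), array([557.1, 313.4,  75. ])] [array([603.1,  84.6,  75. ]), array([548.9,  79.1,  75. ]), array([501.1, 295.3,  75. ])]
[  69.1    1.7 -171.8] [-0.3 -0.   1. ]
other pins [560.  194.6  90. ] [548.1 184.1  90. ]
```

The crop confirms it: the dark pin with the big wire loop stands at about (538, 271), head at z 75, with the loop leaning back towards the robot. The hitch hole is at about (596, -213), bar yaw about 23°. Next I move above the pin.

Request:
servo_tool --plan '[[[-0.053, -0.028, -0.004, 0, 0, 0.157], [-0.106, -0.056, -0.008, 0, 0, 0.314], [-0.16, -0.084, -0.012, 0, 0, 0.471], [-0.213, -0.112, -0.016, 0, 0, 0.628], [-0.266, -0.14, -0.02, 0, 0, 0.785], [-0.32, -0.168, -0.024, 0, 0, 0.942], [-0.373, -0.196, -0.028, 0, 0, 1.1], [-0.426, -0.224, -0.03, 0, 0, 1.25]]]' --fingers 0 --squeeze 60

```text
time_s: 1.15
tool_pos: [539.4, 269.0, 232.1]
tcp_rot: [[0.004, 1.0, 0.0], [1.0, -0.004, 0.0], [0.0, 0.0, -1.0]]
contact_force: [0.7, 0.2, 0.4]
finger_gap: 85.5
```

Request:
servo_tool --plan '[[[0, 0, 0, 0, 0, 0.157], [0, 0, 0, 0, 0, 0.314], [0, 0, 0, 0, 0, 0.471], [0, 0, 0, 0, 0, 0.628], [0, 0, 0, 0, 0, 0.785], [0, 0, 0, 0, 0, 0.942], [0, 0, 0, 0, 0, 1.1], [0, 0, 0, 0, 0, 1.26]]]'

```text
time_s: 2.15
tool_pos: [538.0, 270.4, 231.5]
tcp_rot: [[0.953, 0.302, -0.001], [0.302, -0.953, -0.0], [-0.001, 0.0, -1.0]]
contact_force: [0.1, -0.6, 0.5]
finger_gap: 85.4
```

Run:
```python
from h import *; import pickle
np.set_printoptions(precision=3,suppress=True)
c=cap('wrist','c_wrist');pickle.dump(c,open('c1.pkl','wb'))
o=manip.get_obs();print(o['time_s'],o['tool_pos'],o['tcp_rot'],o['q'])
for X in ((538,271,126),(538,271,75)): print(proj(c,X))
```

```text
2.2 [537.956 270.487 231.496] [[ 0.955  0.296 -0.001]
 [ 0.296 -0.955 -0.   ]
 [-0.001  0.    -1.   ]] [-0.648  0.357  0.177  1.661 -0.068  1.131 -1.723]
(np.float64(320.1088955640446), np.float64(192.36776964018227))
(np.float64(320.08441823212837), np.float64(180.5621539187252))
```

View pics/c_wrist.png

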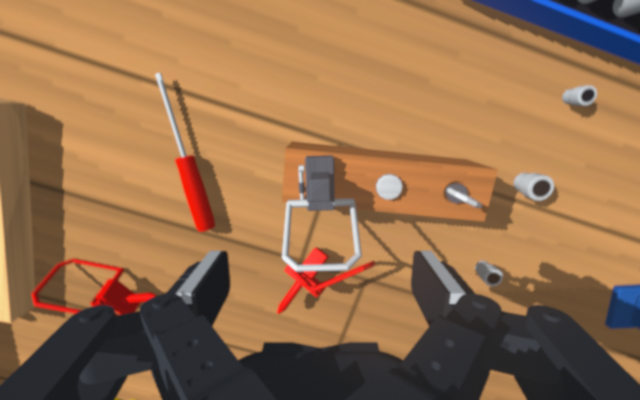

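The wrist view shows the pin's block at about (320,178). Its loop points to image-down, hinge at about y 203 and crown at about (322,268), nearly aligned with the tool. I enlarge it for the fine offset and yaw.

Run:
```python
import cv2
s=cv2.imread('pics/c_wrist.png')[140:280,270:370]
cv2.imwrite('pics/d.png',cv2.resize(s,None,fx=4.2,fy=4.2,interpolation=cv2.INTER_CUBIC))
```

```text
(no output)
```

View pics/d.png

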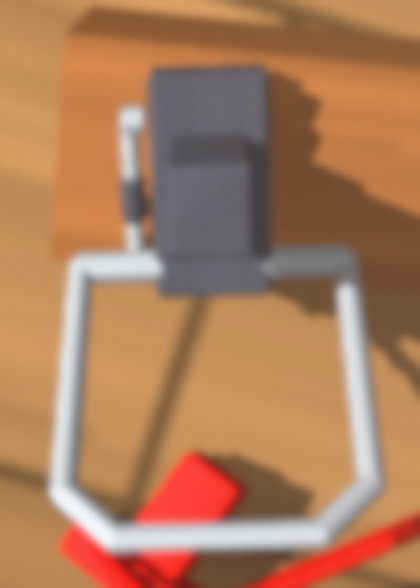

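Run:
```python
from h import *; import pickle
np.set_printoptions(precision=2,suppress=True)
c=pickle.load(open('c1.pkl','rb'));o=manip.get_obs()
f=lambda x,y,z:onz(c,270+x/4.2,140+y/4.2,z)
b=[f(168,162,126),f(250,160,126),f(252,254,126),f(166,256,126)]
h=[f(152,70,89),f(268,68,89),f(267,293,89),f(162,295,89)]
yaw=lambda v:np.degrees(np.arctan2(v[1],v[0]))
print('block c',np.mean(b,0),'head mid(-3)',np.mean(h,0))
print('yaws',yaw(h[0]+h[1]-h[2]-h[3]),yaw(b[0]+b[1]-b[2]-b[3]),'y-dirs+90',yaw(h[0]-h[1])-90,yaw(b[0]-b[1])-90,yaw(f(75,265,85)-f(350,258,85))-90,yaw(f(115,540,154)-f(325,530,154))-90, 'tool',yaw(o['tcp_rot'][:,0]))
p=np.mean(b,0);g=o['tcp_rot'].T@(p-o['tool_pos']);print(g)
```

```text
block c [540.4 272.1 126. ] head mid(-3) [537.7  270.41  89.  ]
yaws 18.747993710339962 17.589286970977838 y-dirs+90 18.593495155277807 19.02737511341475 19.118949872085423 20.614319242541796 tool 17.225778504857264
[  2.89  -0.82 105.49]
```

Request:
servo_tool --plan '[[[0.003, -0.001, 0.01, 0, 0, -0.028], [0.003, -0.001, 0.03, 0, 0, -0.028], [0.003, -0.001, 0.055, 0, 0, -0.028], [0.003, -0.001, 0.08, 0, 0, -0.028], [0.003, -0.001, 0.105, 0, 0, -0.028], [0.003, -0.001, 0.125, 0, 0, -0.028], [0.003, -0.001, 0.134, 0, 0, -0.028], [0.003, -0.001, 0.134, 0, 0, -0.028]]]' --fingers 0.4

```text
time_s: 3.2
tool_pos: [540.4, 272.1, 97.0]
tcp_rot: [[0.942, 0.335, -0.001], [0.335, -0.942, -0.001], [-0.002, 0.0, -1.0]]
contact_force: [-1.1, -0.3, 0.6]
finger_gap: 51.5
```

Request:
servo_tool --plan '[[[0, 0, 0, 0, 0, 0], [0, 0, 0, 0, 0, 0], [0, 0, 0, 0, 0, 0], [0, 0, 0, 0, 0, 0], [0, 0, 0, 0, 0, 0], [0, 0, 0, 0, 0, 0], [0, 0, 0, 0, 0, 0], [0, 0, 0, 0, 0, 0]]]' --fingers 1 --squeeze 70

```text
time_s: 4.2
tool_pos: [540.8, 272.4, 97.9]
tcp_rot: [[0.943, 0.333, -0.0], [0.333, -0.943, -0.0], [-0.0, 0.0, -1.0]]
contact_force: [0.2, -0.5, -0.7]
finger_gap: 0.0
```

The fingers shut to 0, so there is no block between them. I look before doing anything else.

Run:
```python
from h import *; import pickle
W=cap('wrist');S=cap('scene');D=cap('side');pickle.dump((W,S,D),open('c2.pkl','wb'))
g=lambda c:cv2.cvtColor(c['frame'],cv2.COLOR_RGB2BGR)
w=cv2.resize(g(W)[80:400,120:520],(500,400))
f=lambda im,x,y:cv2.resize(im[y:y+100,x:x+100],(400,400),interpolation=cv2.INTER_CUBIC)[:400,:]
a=np.hstack([cv2.resize(f(g(S),320,140),(400,300)),cv2.resize(f(g(D),285,110),(400,300))])
cv2.imwrite('pics/e.png',np.vstack([a,np.hstack([cv2.resize(w,(375,300)),np.zeros((300,425,3),np.uint8)])]))
print(manip.get_obs()['finger_gap'],manip.get_obs()['contact_force'])
```

```text
-0.14041833774124826 [-0.11124191 -0.47618468 -0.03570564]
```

View pics/e.png

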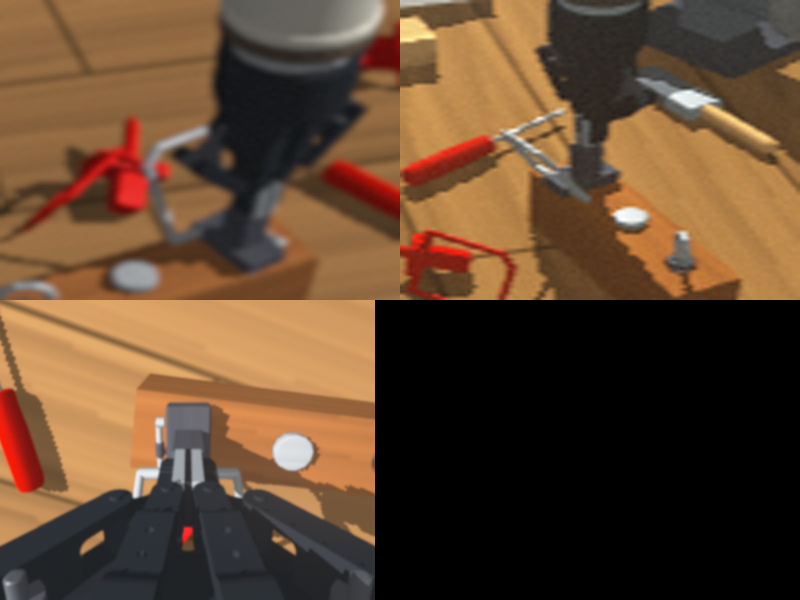

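The picture shows the gripper over the pin, pin still upright in the rack and loop open. The pads look almost shut over or behind the block. I enlarge it with the projected TCP and block top marked.

Run:
```python
from h import *; import pickle
W,S,D=pickle.load(open('c2.pkl','rb'));o=manip.get_obs();T=o['tool_pos'];R=o['tcp_rot']
def f(c,w=50,s=8):
    u,v=proj(c,T); x=int(u-w/2);y=int(v-w*.375-5);h=int(w*.75)
    im=cv2.resize(cv2.cvtColor(c['frame'],cv2.COLOR_RGB2BGR)[y:y+h,x:x+w],(400,300),interpolation=cv2.INTER_CUBIC);k=400/w
    m=lambda X,col:cv2.circle(im,tuple(int((a-b+.5)*k) for a,b in zip(proj(c,X),(x,y))),3,col,-1)
    m(T,(0,0,255)); m(T-19*R[:,2],(0,255,255))
    for sx in(-11,11):
        for sy in(-10,10): m(np.array([540.4,272.1,126])+R@[sx,sy,0],(0,255,0))
    return im
cv2.imwrite('pics/f.png',np.vstack([np.hstack([f(W,100),f(W,60)]),np.hstack([f(S),f(D)])]))
```

```text
(no output)
```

View pics/f.png

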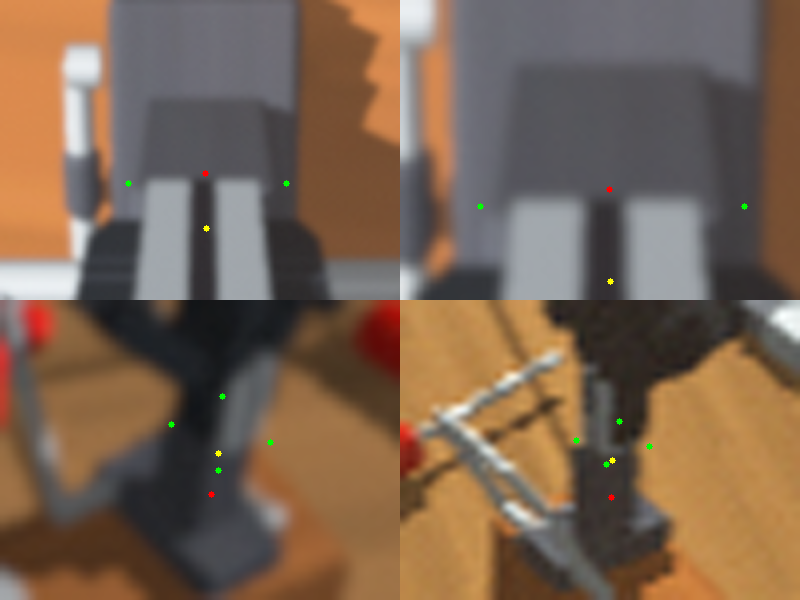

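Run:
```python
from h import *; import pickle
np.set_printoptions(precision=1,suppress=True)
cs=pickle.load(open('c0.pkl','rb'));W,S,D=pickle.load(open('c2.pkl','rb'))
T0=np.array([204.2,616.5,201.1])
for z in (0,13,30,45): print('start TCP+%d'%z,[np.round(proj(cs[n],T0+[0,0,z])) for n in('scene','side')])
print('start tips tri',tri(cs['scene'],(470,76),cs['side'],(207,93)))
T=manip.get_obs()['tool_pos']
def pix(c,a,b):
    u,v=proj(c,T);return int(u-25)+a/8,int(v-18.75-5)+b/8
print('tip tri now',tri(S,pix(S,228,155),D,pix(D,600,145) if 0 else pix(D,200,145)),T)
# dark (robot) lowest pixel column around tips at start
for n,(x0,x1,y0,y1) in {'scene':(430,505,40,90),'side':(190,225,60,105)}.items():
    g=cs[n]['frame'][y0:y1,x0:x1].max(2)<70; ys,xs=np.nonzero(g)
    print(n,'dark bbox',xs.min()+x0,xs.max()+x0,ys.min()+y0,ys.max()+y0,[ (int(x+x0),int(ys[xs==x].max()+y0)) for x in np.unique(xs)][::4])
```

```text
start TCP+0 [array([456.,  91.]), array([213.,  99.])]
start TCP+13 [array([457.,  87.]), array([212.,  95.])]
start TCP+30 [array([459.,  82.]), array([211.,  91.])]
start TCP+45 [array([460.,  77.]), array([211.,  87.])]
start tips tri (array([184.9, 659.8, 217.7]), np.float64(27.82774086391702))
tip tri now (array([540.6, 278.4, 115.9]), np.float64(5.1769991998738965)) [540.8 272.4  97.8]
scene dark bbox 430 504 40 89 [(430, 88), (434, 87), (438, 81), (442, 85), (446, 73), (450, 64), (454, 61), (458, 58), (462, 60), (466, 59), (470, 60), (474, 89), (478, 89), (482, 89), (486, 89), (490, 89), (494, 89), (498, 89), (502, 89)]
side dark bbox 197 215 60 93 [(197, 68), (201, 84), (205, 93), (209, 77), (213, 81)]
```

Two independent checks disagree with the reported tip height: the views put the shut tips 20–30 mm higher than the reported TCP, so they closed just above the block. I open, go down another 20 mm, and close again, watching the force.

Request:
servo_tool --plan '[[[0, 0, 0, 0, 0, 0], [0, 0, 0, 0, 0, 0], [0, 0, 0, 0, 0, 0], [0, 0, 0.004, 0, 0, 0], [0, 0, 0.008, 0, 0, 0], [0, 0, 0.013, 0, 0, 0], [0, 0, 0.017, 0, 0, 0], [0, 0, 0.02, 0, 0, 0]]]' --fingers 0.4

```text
time_s: 5.35
tool_pos: [540.7, 272.3, 77.5]
tcp_rot: [[0.943, 0.333, -0.0], [0.333, -0.943, -0.0], [-0.0, 0.0, -1.0]]
contact_force: [0.6, 0.3, 1.3]
finger_gap: 51.3
```

Request:
servo_tool --plan '[[[0, 0, 0, 0, 0, 0], [0, 0, 0, 0, 0, 0], [0, 0, 0, 0, 0, 0], [0, 0, 0, 0, 0, 0], [0, 0, 0, 0, 0, 0], [0, 0, 0, 0, 0, 0], [0, 0, 0, 0, 0, 0], [0, 0, 0, 0, 0, 0]]]' --fingers 1 --squeeze 70

```text
time_s: 6.35
tool_pos: [541.2, 272.2, 78.2]
tcp_rot: [[0.943, 0.333, 0.001], [0.333, -0.943, 0.0], [0.001, 0.0, -1.0]]
contact_force: [-0.2, -2.1, 4.2]
finger_gap: 18.1
```

Run:
```python
from h import *; import pickle
W=cap('wrist');S=cap('scene');D=cap('side');pickle.dump((W,S,D),open('c3.pkl','wb'))
g=lambda c:cv2.cvtColor(c['frame'],cv2.COLOR_RGB2BGR)
o=manip.get_obs();T=o['tool_pos']
def f(c,w,big=(400,300)):
    u,v=proj(c,T);x=int(u-w/2);y=int(v-w*.375-5);h=int(w*.75)
    return cv2.resize(g(c)[y:y+h,x:x+w],big,interpolation=cv2.INTER_CUBIC)
cv2.imwrite('pics/g.png',np.vstack([np.hstack([f(S,60),f(D,60)]),np.hstack([f(W,100),np.zeros((300,400,3),np.uint8)])]))
print(o['time_s'],o['finger_gap'],o['contact_force'],T)
```

```text
6.5 18.279038187153493 [ 1.24688271 -1.7913371   4.80028948] [541.19727078 272.20399537  78.14929651]
```

View pics/g.png

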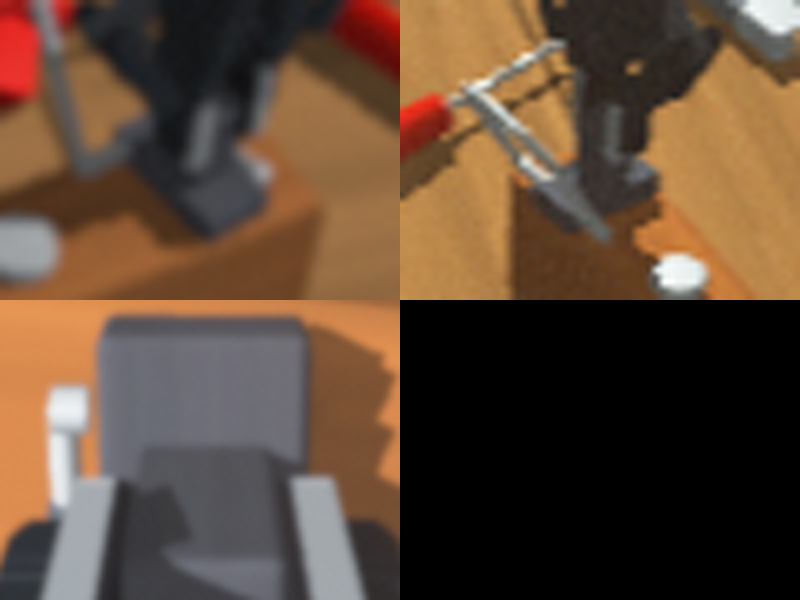

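The gap is now 18 mm and the wrist view shows the block between both pads. Lift.

Request:
servo_tool --plan '[[[0, 0, -0.006, 0, 0, 0], [0, 0, -0.016, 0, 0, 0], [0, 0, -0.03, 0, 0, 0], [0, 0, -0.05, 0, 0, 0], [0, 0, -0.075, 0, 0, 0], [0, 0, -0.1, 0, 0, 0], [0, 0, -0.12, 0, 0, 0], [0, 0, -0.13, 0, 0, 0]]]'

```text
time_s: 7.5
tool_pos: [541.4, 272.9, 209.9]
tcp_rot: [[0.943, 0.333, 0.002], [0.333, -0.943, 0.001], [0.002, -0.001, -1.0]]
contact_force: [-0.1, 0.1, -4.0]
finger_gap: 18.3
```

Run:
```python
from h import *; import pickle
S=cap('scene');D=cap('side');W=cap('wrist');pickle.dump((W,S,D),open('c4.pkl','wb'))
g=lambda c:cv2.cvtColor(c['frame'],cv2.COLOR_RGB2BGR)
o=manip.get_obs();T=o['tool_pos']
def f(c,w,dy):
    u,v=proj(c,T);x=int(u-w/2);y=int(v-w*.375+dy);h=int(w*.75);print(x,y)
    return cv2.resize(g(c)[y:y+h,x:x+w],(400,300),interpolation=cv2.INTER_CUBIC)
cv2.imwrite('pics/i.png',np.hstack([f(S,80,12),f(D,80,10)]))
print(o['time_s'],o['finger_gap'],o['contact_force'],T,o['q'])
```

```text
347 168
293 115
7.65 18.13475467996855 [ 0.88932077  0.2588421  -4.48461029] [540.8671193  272.52003588 208.24952325] [-0.64093466  0.38321999  0.16818905  1.67851399 -0.07108342  1.08510305
 -1.68243536]
```

View pics/i.png

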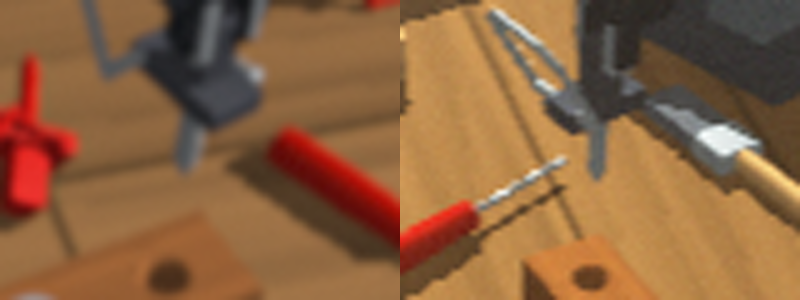

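Run:
```python
from h import *; import pickle
np.set_printoptions(precision=1,suppress=True)
W,S,D=pickle.load(open('c4.pkl','rb'))
tip=tri(S,(384,202),D,(332.6,150.6));print('tip',tip)
print('rack hole',onz(S,380.6,223.4,75),onz(D,330.6,170.6,75),tri(S,(380.6,223.4),D,(330.6,170.6)))
V=(413.5,275);U=(178.3,275);print('hitch hole tri',tri(S,U,D,V))
o=manip.get_obs();d=np.array([596,-213,0])-[541,272,0];print(o['tcp_rot'].T@d)
```

```text
tip (array([540.1, 270.8, 154.4]), np.float64(1.034023548977686))
rack hole [539.8 271.9  75. ] [536.1 268.6  75. ] (array([537.4, 273.1,  71.5]), np.float64(0.4710763476669527))
hitch hole tri (array([ 595.6, -212.7,  108.4]), np.float64(0.11978600293127731))
[-109.9  475.6   -0.2]
```

The pin hangs upright, its tip at (540, 271, 154), and it came out cleanly. I now carry it to the hitch.

Request:
servo_tool --plan '[[[-0.004, 0.016, 0, 0, 0, 0], [-0.011, 0.048, 0, 0, 0, 0], [-0.022, 0.095, 0, 0, 0, -0.02], [-0.033, 0.143, 0, 0, 0, -0.035], [-0.044, 0.19, 0, 0, 0, -0.05], [-0.055, 0.238, 0, 0, 0, -0.06], [-0.066, 0.285, 0, 0, 0, -0.07], [-0.075, 0.323, 0, 0, 0, -0.07]]]'

```text
time_s: 8.65
tool_pos: [576.5, -61.2, 206.9]
tcp_rot: [[0.918, 0.396, -0.002], [0.396, -0.918, -0.001], [-0.002, 0.0, -1.0]]
contact_force: [0.3, -0.3, -4.1]
finger_gap: 18.1
```

Run:
```python
from h import *
np.set_printoptions(precision=3,suppress=True)
o=manip.get_obs();print(o['time_s'],o['tool_pos'],o['q'],o['finger_gap'],o['tcp_rot'].T@(np.array([597,-211.5,210])-o['tool_pos']),np.degrees(np.arctan2(o['tcp_rot'][1,0],o['tcp_rot'][0,0])))
```

```text
8.65 [576.459 -61.221 206.938] [-0.177  0.346  0.296  1.746 -0.112  1.067 -1.007] 18.111056038219726 [-40.62  146.139  -2.941] 23.314642456858966
```

Request:
servo_tool --plan '[[[-0.01, 0.035, -0.001, 0, 0, 0], [-0.02, 0.07, -0.002, 0, 0, 0], [-0.029, 0.105, -0.003, 0, 0, 0], [-0.036, 0.13, -0.003, 0, 0, 0], [-0.04, 0.142, -0.003, 0, 0, 0], [-0.041, 0.146, -0.003, 0, 0, 0], [-0.041, 0.146, -0.003, 0, 0, 0], [-0.041, 0.146, -0.003, 0, 0, 0]]]'

```text
time_s: 9.65
tool_pos: [598.6, -205.7, 210.7]
tcp_rot: [[0.916, 0.4, -0.0], [0.4, -0.916, 0.001], [0.0, -0.001, -1.0]]
contact_force: [-0.1, 0.3, -3.7]
finger_gap: 18.3
```

Run:
```python
from h import *; import pickle
S=cap('scene');D=cap('side');W=cap('wrist');pickle.dump((W,S,D),open('c5.pkl','wb'))
g=lambda c:cv2.cvtColor(c['frame'],cv2.COLOR_RGB2BGR)
o=manip.get_obs();T=o['tool_pos']
def f(c,w,dy):
    u,v=proj(c,T);x=int(u-w/2);y=int(v-w*.375+dy);h=int(w*.75);print(x,y)
    return cv2.resize(g(c)[y:y+h,x:x+w],(400,300),interpolation=cv2.INTER_CUBIC)
cv2.imwrite('pics/j.png',np.vstack([np.hstack([f(S,80,20),f(D,80,15)]),np.hstack([cv2.resize(g(W)[0:270,140:500],(400,300)),np.zeros((300,400,3),np.uint8)])]))
print(o['time_s'],o['finger_gap'],o['contact_force'],T,np.degrees(np.arctan2(o['tcp_rot'][1,0],o['tcp_rot'][0,0])))
```

```text
126 237
381 230
9.8 18.59229054961268 [ 0.50775073 -0.32995476 -3.62692726] [ 598.56825587 -206.33854707  210.95132337] 23.564800928696794
```

View pics/j.png

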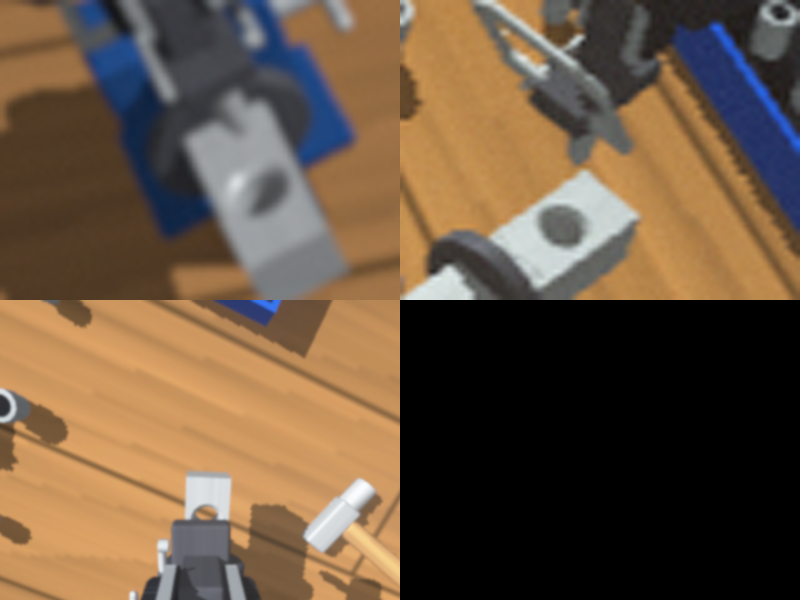

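Run:
```python
from h import *; import pickle
np.set_printoptions(precision=1,suppress=True)
W,S,D=pickle.load(open('c5.pkl','rb'))
t,e=tri(S,(172.4,262.6),D,(417,262));h,e2=tri(S,(178,275),D,(413.6,275.2));print(t,e,h,e2)
R=manip.get_obs()['tcp_rot'];d=h-t;print(R.T@[d[0],d[1],0])
```

```text
[ 596.1 -210.9  156.9] 0.15200090622914367 [ 595.6 -213.4  108.5] 0.17537465049715384
[-1.5  2.  -0. ]
```

Request:
servo_tool --plan '[[[-0.0015, 0.002, 0.005, 0, 0, 0], [-0.0015, 0.002, 0.015, 0, 0, 0], [-0.0015, 0.002, 0.027, 0, 0, 0], [-0.0015, 0.002, 0.039, 0, 0, 0], [-0.0015, 0.002, 0.05, 0, 0, 0], [-0.0015, 0.002, 0.06, 0, 0, 0], [-0.0015, 0.002, 0.069, 0, 0, 0], [-0.0015, 0.002, 0.075, 0, 0, 0]]]'

```text
time_s: 10.8
tool_pos: [597.6, -209.8, 135.2]
tcp_rot: [[0.917, 0.398, -0.0], [0.398, -0.917, 0.0], [-0.0, -0.0, -1.0]]
contact_force: [-0.6, -0.2, -3.6]
finger_gap: 18.5
```

Request:
servo_tool --plan '[[[0, 0, 0.003, 0, 0, 0], [0, 0, 0.006, 0, 0, 0], [0, 0, 0.009, 0, 0, 0], [0, 0, 0.012, 0, 0, 0], [0, 0, 0.015, 0, 0, 0], [0, 0, 0.017, 0, 0, 0], [0, 0, 0.019, 0, 0, 0], [0, 0, 0.02, 0, 0, 0]]]'

```text
time_s: 11.8
tool_pos: [597.7, -209.8, 115.8]
tcp_rot: [[0.917, 0.398, -0.0], [0.398, -0.917, 0.0], [-0.0, -0.0, -1.0]]
contact_force: [-0.3, -0.4, -3.7]
finger_gap: 18.6
```

Request:
servo_tool --plan '[[[0, 0, 0.001, 0, 0, 0], [0, 0, 0.0015, 0, 0, 0], [0, 0, 0.002, 0, 0, 0], [0, 0, 0.0025, 0, 0, 0], [0, 0, 0.003, 0, 0, 0], [0, 0, 0.0035, 0, 0, 0], [0, 0, 0.004, 0, 0, 0], [0, 0, 0.004, 0, 0, 0]]]'

```text
time_s: 12.8
tool_pos: [597.9, -209.9, 113.2]
tcp_rot: [[0.917, 0.398, 0.001], [0.398, -0.917, 0.0], [0.001, 0.0, -1.0]]
contact_force: [-3.2, 2.1, 6.5]
finger_gap: 18.3
```

Contact came at TCP z 113, which is the head on the bar. I release and back straight up.

Request:
servo_tool --plan '[[[0, 0, -0.001, 0, 0, 0], [0, 0, -0.001, 0, 0, 0], [0, 0, -0.001, 0, 0, 0], [0, 0, -0.001, 0, 0, 0], [0, 0, -0.001, 0, 0, 0], [0, 0, -0.001, 0, 0, 0], [0, 0, -0.001, 0, 0, 0], [0, 0, -0.001, 0, 0, 0]]]' --fingers 0.4

```text
time_s: 13.8
tool_pos: [597.8, -209.9, 112.9]
tcp_rot: [[0.917, 0.398, -0.0], [0.398, -0.917, 0.0], [0.0, -0.0, -1.0]]
contact_force: [-0.6, -0.2, 0.6]
finger_gap: 51.3
```

Request:
servo_tool --plan '[[[0, 0, -0.01, 0, 0, 0], [0, 0, -0.025, 0, 0, 0], [0, 0, -0.045, 0, 0, 0], [0, 0, -0.065, 0, 0, 0], [0, 0, -0.085, 0, 0, 0], [0, 0, -0.105, 0, 0, 0], [0, 0, -0.12, 0, 0, 0], [0, 0, -0.13, 0, 0, 0]]]'

```text
time_s: 14.8
tool_pos: [598.1, -210.0, 244.4]
tcp_rot: [[0.917, 0.398, 0.001], [0.398, -0.917, -0.0], [0.001, 0.001, -1.0]]
contact_force: [0.8, 0.2, 0.7]
finger_gap: 51.2
```

Run:
```python
from h import *; import pickle
S=cap('scene');D=cap('side');W=cap('wrist');pickle.dump((W,S,D),open('c6.pkl','wb'))
g=lambda c:cv2.cvtColor(c['frame'],cv2.COLOR_RGB2BGR)
o=manip.get_obs();T=o['tool_pos']
def f(c,w):
    u,v=proj(c,(590,-213,140));x=int(u-w/2);y=int(v-w*.375);h=int(w*.75);print(x,y)
    return cv2.resize(g(c)[y:y+h,x:x+w],(400,300),interpolation=cv2.INTER_CUBIC)
cv2.imwrite('pics/k.png',np.vstack([np.hstack([f(S,80),f(D,80)]),np.hstack([cv2.resize(g(W)[100:340,160:480],(400,300)),np.zeros((300,400,3),np.uint8)])]))
print(o['time_s'],o['finger_gap'],o['contact_force'],T)
```

```text
133 234
373 237
14.95 51.21269129195408 [ 0.47601447 -0.03937104  0.45422764] [ 597.97131382 -209.86602034  243.30649147]
```

View pics/k.png

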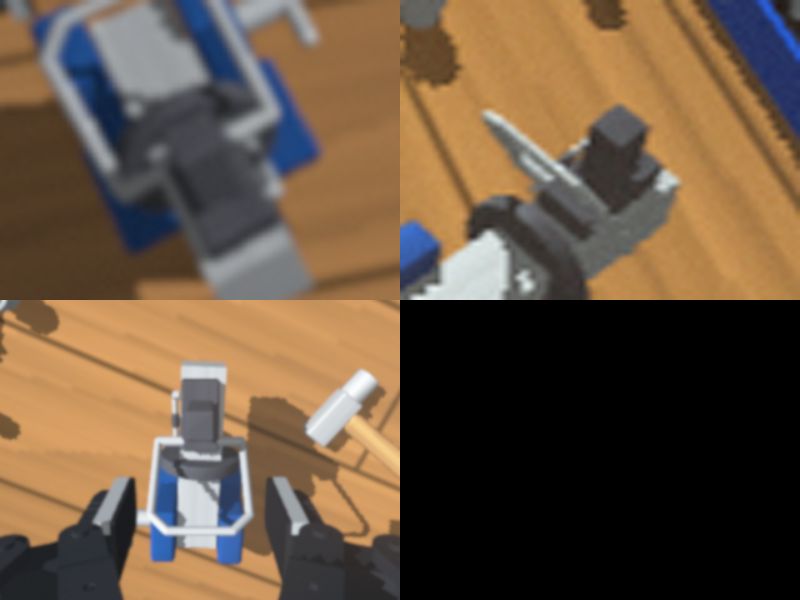

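The pin sits fully down, upright, with its loop open over the eye and vice. Next I shut the fingers, step back beyond the crown and descend.

Request:
servo_tool --plan '[[[-0.01, 0, 0, 0, 0, 0], [-0.03, 0, 0, 0, 0, 0], [-0.055, 0, 0, 0, 0, 0], [-0.08, 0, 0, 0, 0, 0], [-0.095, 0, 0, 0, 0, 0], [-0.1, 0, 0, 0, 0, 0], [-0.1, 0, 0, 0, 0, 0], [-0.1, 0, 0, 0, 0, 0]]]' --fingers 1 --squeeze 30

```text
time_s: 15.95
tool_pos: [506.9, -249.0, 242.8]
tcp_rot: [[0.917, 0.4, 0.0], [0.4, -0.917, 0.0], [0.0, -0.0, -1.0]]
contact_force: [0.3, -0.0, 0.7]
finger_gap: -0.2
```

Request:
servo_tool --plan '[[[0, 0, 0.01, 0, 0, 0], [0, 0, 0.025, 0, 0, 0], [0, 0, 0.045, 0, 0, 0], [0, 0, 0.065, 0, 0, 0], [0, 0, 0.08, 0, 0, 0], [0, 0, 0.09, 0, 0, 0], [0, 0, 0.095, 0, 0, 0], [0, 0, 0.095, 0, 0, 0]]]'

```text
time_s: 16.95
tool_pos: [506.1, -249.7, 147.8]
tcp_rot: [[0.917, 0.398, -0.0], [0.398, -0.917, -0.0], [-0.0, -0.0, -1.0]]
contact_force: [0.6, -0.4, -0.7]
finger_gap: 0.1
```

Run:
```python
from h import *; import pickle
S=cap('scene');D=cap('side');W=cap('wrist');pickle.dump((W,S,D),open('c7.pkl','wb'))
W6,S6,D6=pickle.load(open('c6.pkl','rb'))
o=manip.get_obs();print(o['time_s'],o['finger_gap'],o['contact_force'],o['tool_pos'],np.round(o['tcp_rot'],3).tolist())
# finger silhouette bottom in side view: pixels that turned dark since release
d=(D['frame'].astype(int).max(2)<70)&(D6['frame'].astype(int).max(2)>90)
for z in (0,10,20,30,40): print(z,[np.round(proj(c,o['tool_pos']+[0,0,z]),1).tolist() for c in (S,D)])
for c,c6,n in((S,S6,'S'),(D,D6,'D')):
    u,v=map(int,proj(c,o['tool_pos']+[0,0,20]))
    m=(np.abs(c['frame'].astype(int)-c6['frame'].astype(int)).sum(2)>60)[v-14:v+14,u-14:u+14]
    print(n,u-14,v-14);print('\n'.join(''.join('#' if x else '.' for x in r) for r in m))
```

```text
17.1 -0.010530409632255367 [-0.26077236  0.12405278  0.41195935] [ 506.54670478 -249.91988306  148.53432048] [[0.917, 0.398, 0.001], [0.398, -0.917, -0.0], [0.001, 0.001, -1.0]]
0 [[156.8, 235.0], [388.2, 285.8]]
10 [[155.3, 232.3], [388.8, 283.2]]
20 [[153.8, 229.5], [389.4, 280.6]]
30 [[152.3, 226.6], [390.0, 277.9]]
40 [[150.7, 223.7], [390.7, 275.2]]
S 139 215
###############.........####
################.........###
################.........###
#################.........##
#################.........##
##################.........#
.#################..........
..#################.........
...################.........
...################.........
....##############..........
.....############...........
.....############...........
......#########.............
.......##.####..............
............................
............................
............................
............................
............................
#...........................
##..........................
............................
............................
............................
........
[... 200 characters left out ...]
####
.........###################
.........###################
.........###################
.........###################
.........###################
.........###################
...........###############..
..........##########..####..
..........###.##.###.##.....
..........##.##.............
.............###............
.............###............
..............#.............
............................
............................
............................
............................
............................
............................
............................
............................
............................
............................
............................
```

The tip's silhouette puts its real height at about 170–177 mm: above the block (161), below the crown (189). Now I push.

Request:
servo_tool --plan '[[[0.01, 0, 0, 0, 0, 0], [0.02, 0, 0, 0, 0, 0], [0.03, 0, 0, 0, 0, 0], [0.038, 0, 0, 0, 0, 0], [0.046, 0, 0, 0, 0, 0], [0.054, 0, 0, 0, 0, 0], [0.062, 0, 0, 0, 0, 0], [0.07, 0, 0, 0, 0, 0]]]'

```text
time_s: 18.1
tool_pos: [570.7, -221.5, 147.8]
tcp_rot: [[0.917, 0.398, -0.0], [0.398, -0.917, 0.0], [-0.0, -0.0, -1.0]]
contact_force: [-0.2, -0.1, -0.7]
finger_gap: 0.3
```

Request:
servo_tool --plan '[[[0.008, 0, 0, 0, 0, 0], [0.016, 0, 0, 0, 0, 0], [0.024, 0, 0, 0, 0, 0], [0.032, 0, 0, 0, 0, 0], [0.038, 0, 0, 0, 0, 0], [0.042, 0, 0, 0, 0, 0], [0.044, 0, 0, 0, 0, 0], [0.044, 0, 0, 0, 0, 0]]]'

```text
time_s: 19.1
tool_pos: [610.6, -204.3, 147.9]
tcp_rot: [[0.917, 0.398, -0.0], [0.398, -0.917, 0.0], [-0.0, -0.0, -1.0]]
contact_force: [0.1, 0.5, 0.1]
finger_gap: 0.3
```

Retreat straight up, then look for the last time.

Request:
servo_tool --plan '[[[0, 0, -0.015, 0, 0, 0], [0, 0, -0.035, 0, 0, 0], [0, 0, -0.06, 0, 0, 0], [-0.01, 0, -0.085, 0, 0, 0], [-0.03, 0, -0.11, 0, 0, 0], [-0.05, 0, -0.125, 0, 0, 0], [-0.07, 0, -0.13, 0, 0, 0], [-0.07, 0, -0.13, 0, 0, 0]]]'

```text
time_s: 20.1
tool_pos: [545.3, -233.7, 279.2]
tcp_rot: [[0.918, 0.396, 0.002], [0.396, -0.918, -0.001], [0.001, 0.001, -1.0]]
contact_force: [0.1, 0.6, -0.2]
finger_gap: 0.1
```

Run:
```python
from h import *; import pickle
S=cap('scene');D=cap('side');W=cap('wrist');pickle.dump((W,S,D),open('c8.pkl','wb'))
g=lambda c:cv2.cvtColor(c['frame'],cv2.COLOR_RGB2BGR)
def f(c,w):
    u,v=proj(c,(600,-213,120));x=int(u-w/2);y=int(v-w*.375);h=int(w*.75);print(x,y)
    return cv2.resize(g(c)[y:y+h,x:x+w],(400,300),interpolation=cv2.INTER_CUBIC)
cv2.imwrite('pics/l.png',np.vstack([np.hstack([f(S,80),f(D,80)]),np.hstack([cv2.resize(g(W)[40:280,160:480],(400,300)),cv2.resize(g(W),(400,300))])]))
o=manip.get_obs();print(o['time_s'],o['tool_pos'],o['contact_force'])
```

```text
136 243
376 241
20.25 [ 546.78562723 -231.24080021  277.33419394] [ 0.63866262  0.12033989 -0.42604913]
```

View pics/l.png

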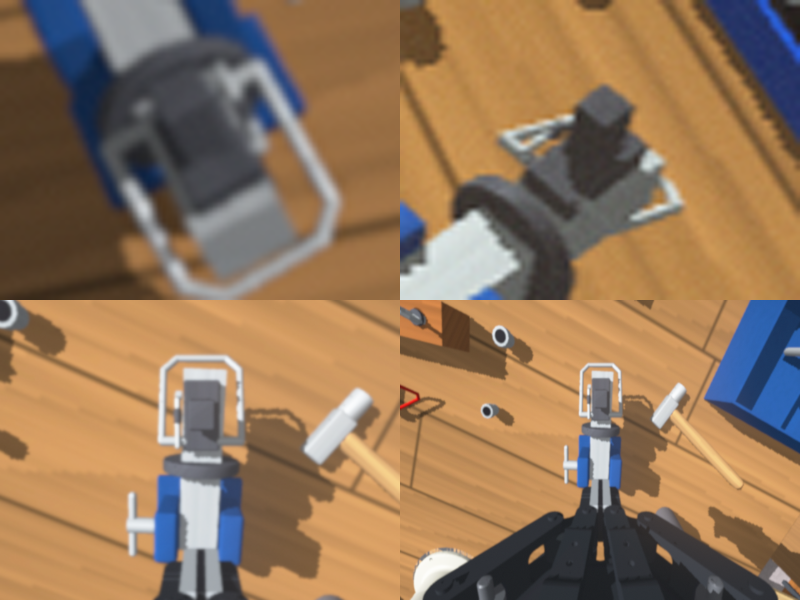

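The loop is shut around the free end (scene crown at about 188,298), the pin upright with its head flat on the bar. I check the crown pixel numerically, then hand in.

Run:
```python
from h import *; import pickle
W,S,D=pickle.load(open('c8.pkl','rb'))
y=np.radians(23.5);H=np.array([595.6,-213,0]);ax=np.array([np.cos(y),np.sin(y),0])
for a in (2.62,2.3,1.6):
    p=a-.5236;print(a,np.round(proj(S,H+ax*(-24+80*np.sin(p))+[0,0,120+80*np.cos(p)]),1))
print(manip.close_job())
```

```text
2.62 [190.2 296.7]
2.3 [188.9 294.3]
1.6 [180.1 278. ]
the job is handed in; nothing more can be done
None
```

The looped hitch pin is fully down in the bar's cross hole with its loop snapped shut around the free end. I handed the job in at about 20 s; `close_job` gives no verdict.

**What I did:** I took the pin from the rack and lowered it into the hole with the loop open and leaning away from the free end. Head contact came at about 10 N. I then let go, pushed the crown over with shut fingers until it snapped, and backed off clear.

**Last checks:**
- **Pin:** in the final picture it stands upright, its head flat on the bar and its x axis along the bar by eye.
- **Loop:** the crown is at about pixel (188, 298) in the scene view. A fully shut loop (2.62 rad) predicts (190, 297), and 2.3 rad would give (189, 294). So it is shut, but the pixel alone does not separate those two angles sharply.
- **Robot:** it touches nothing, and the force reading is within noise.

**What disagreed:**
- **First grasp:** it closed on air because the cameras showed the fingertips about 20–30 mm higher than the reported TCP. I went 20 mm lower, gripped, and allowed for that offset afterwards.
- **Grip width:** the gap reading on the 20 mm block was about 18 mm.
- **Picture count:** I viewed 12 pictures, above the planned 8 but within the limit.

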